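Seat the specimen in the spectrometer's seating press

TASK

Take the blue-capped plunger out of the rack and stand it gently, cap up, in the bore of the black seating press without pushing the specimen carriage in yet. Then press the plunger down through its soft first stop and on against the stiffer second stage until the carriage is fully home on the solid end stop, hold it there for half a second with a push of about 20 N (at least 16 N, never more than 28 N on the pad, counting the plunger's own weight), and let go so that the plunger springs back up. Leave it standing upright in the bore, and leave the red-capped plunger, the brass objective, the slide box and the bottle where they are.

Things in the scene. Friction and masses are not known exactly. Their poses are not given: they have to be found in the camera images.
- blue_plunger: The loose plunger to use, 92 mm tall, about 0.13 kg, upright in one of the rack's two wells at the start. Origin: centre of its underside; z up along its axis. Steel foot 30 mm in diameter with a chamfer below, 0 to 22 mm above the origin; steel stem 14 mm in diameter from 24 to 74 mm; blue cap 24 mm in diameter, 74 to 92 mm. Grasp by cap or upper stem.
- blue_plunger_top (a point): Centre of the flat top of the blue cap, 92 mm above the plunger's underside.
- red_plunger: Bystander in the rack's other well: the same shape with a red cap and a foot 40 mm in diameter (too wide for the bore). Origin: centre of its underside.
- rack: Fixed grey rack, 80 mm (x) by 160 mm (y) by 20 mm high, with two round wells 47 mm in diameter and 14 mm deep, at y = -40 and +40 mm (floor 6 mm above the table). Either plunger may be in either well. Origin: centre of its underside.
- press: Fixed seating press: black block 90 x 90 mm on an aluminium foot 110 (x) x 100 (y) x 10 mm, top 70 mm above the table. Origin: centre of its underside, z up. A vertical bore opens in the middle of its top, with a specimen carriage and a sprung brass pad inside. More than 28 N from the plunger damages the specimen. A red pointer on the +x face goes down with the carriage.
- press_mouth (a point): Centre of the bore's mouth, 70 mm above the table. The bore is 33 mm in diameter, with a 3 mm chamfer at the mouth. The pad (31 mm wide) that takes the plunger's foot waits 13 to 30 mm below the mouth. Pushed home, the foot is 35 to 45 mm below the mouth: this differs each time, is not measured and does not follow from the pad's height, so it must be felt.
- seat: The moving stack in the bore (seat, carriage and brass pad), seen from above as the pad. Origin: on the bore's axis, 52 mm below the pad's top as long as nothing is pressed. It sinks with the seat. The pushing force of the plunger on the pad is judged on this.
- pad (a joint): How far the spring pad is sunk into the carriage, m: 0 sprung up, 0.008 at the soft first stop. The plunger's weight alone does not sink it; a push of about 2 N more starts it, about 4 N reaches the first stop. Let go, it springs back up with the plunger.
- carriage (a joint): How far the specimen carriage is pushed into its seat, m: below 0.001 at the start, 0.006 fully in. After the pad's first stop it breaks away at about 6 N and takes 8 N near its end; then the seat below gives 1 to 8 mm more (unmeasured) at 9 to 11 N, down to the solid end stop, where the force climbs steeply. Friction keeps both where they are left.
- objective: Bystander: loose brass microscope objective, 30 mm in diameter, 48 mm tall. Origin: centre of its underside.
- slide_box: Bystander: loose flat white box with a blue band, 85 (x) x 60 (y) x 22 mm. Origin: centre of its underside.
- wash_bottle: Bystander: loose white bottle with a red cap, 44 mm in diameter, 90 mm tall. Origin: centre of its underside.
Things that resemble listed ones, but are neither listed nor needed, are in the scene too. What is shaped like the blue_plunger but orange or purple is not meant.

How it is judged:
On the way, in this order (a step that is already met when the one before it is completed fails the run):
1. the blue-capped plunger stands upright in the bore, foot well inside, the carriage not yet pushed in (horizontal distance between blue_plunger and press_mouth below 0.004 m and z of blue_plunger in the frame of press below 0.062 m and angle between blue_plunger's own z axis and vertical below 0.15 rad and value of joint carriage below 0.0025 m), for 0.1 s.
2. the carriage is pressed home and the plunger is held against the solid end stop with at least 16 N (horizontal distance between blue_plunger and press_mouth below 0.004 m and z of blue_plunger in the frame of press below 0.062 m and angle between blue_plunger's own z axis and vertical below 0.15 rad and value of joint carriage above 0.005 m and value of joint pad above 0.006 m and contact force between blue_plunger and seat above 16 N), for 0.3 s.
At the end, for the whole second after the job is handed in: The blue-capped plunger stands at rest and upright (within 0.15 rad) in the bore, within 4 mm of its axis and with its underside no more than 62 mm above the press's underside; the carriage is home (more than 5 of its 6 mm) and the pad has sprung back up to within 2 mm (horizontal distance between blue_plunger and press_mouth below 0.004 m and z of blue_plunger in the frame of press below 0.062 m and angle between blue_plunger's own z axis and vertical below 0.15 rad and value of joint carriage above 0.005 m and value of joint pad below 0.002 m and linear speed of blue_plunger below 0.02 m/s); the robot touches nothing.
It fails at once if the plunger bears on the pad with more than 28 N (contact force between blue_plunger and seat above 28 N).
It fails at once if the red-capped plunger is disturbed (moved by more than 20 mm) (distance of red_plunger from where it was at the start of the episode above 0.02 m).
It fails at once if the objective is disturbed (moved by more than 20 mm) (distance of objective from where it was at the start of the episode above 0.02 m).
It fails at once if the slide box is disturbed (moved by more than 20 mm) (distance of slide_box from where it was at the start of the episode above 0.02 m).
It fails at once if the bottle is disturbed (moved by more than 20 mm) (distance of wash_bottle from where it was at the start of the episode above 0.02 m).
It also fails if it takes over 72 s, if anything falls off the work surface, if the arm or the gripper's body presses on something with over 40 N, if the wrist force passes 120 N, or if a joint passes its speed limit or range.

ROBOT

A 6-joint arm with a two-finger parallel gripper is mounted at the origin on the work surface. World frame = base frame: x ahead of the robot, y to its left, z up, the work surface at z = 0. Lengths are in m, angles in rad, forces in N, time in s.
With the tool pointing down it reaches from about 0.3 to 0.875 m from the base axis. Payload 6.4 kg.
Tool frame: the origin (TCP) lies where the fingers leave the gripper's body, on its centre line; the fingertips stand 73 mm ahead of it and the grasp point (between the pads) lies 54 mm ahead of it; z points along the fingers, y is the line along which they close (so a half turn about z gives the same grasp; the last joint's range is limited). The gripper opens to 85 mm and grips with 20 to 120 N. Pads are 22 mm wide; open, the fingers measure 114 mm over their backs; the gripper's body (76 mm by 85 mm) begins 54 mm behind the grasp point. The pads swing forward as they close: fully open they stand 13 mm farther back than shut.
Start: joints at [1.088, 0.181, 1.607, -0, 1.354, -0.206], TCP at [0.157, 0.553, 0.304] pointing down, gripper open.
Joint ranges: [-2.99, 2.99], [-0.89, 2.07], [0.3, 2.58], [-1.14, 4.28], [0, 2.63], [-3.12, 3.12]. Speed limits (rad/s): [2.57, 2.57, 3.01, 3.14, 3.14, 3.14].

INTERFACE

Orientations are given as a unit quaternion [w, x, y, z].
In Python, from bench import ctrl gives the robot as it stands.
- The arm moves only by the tool carry_out, never from a script. Its argument "steps" is one flat list of numbers, 7 for each row, row after row: the shift along the tool's x, y, z in m, then the turn, a rotation vector about the tool's x, y, z in rad, then the opening, from 0 (shut) to 1 (fully open). In form: [dx, dy, dz, wx, wy, wz, claw, dx, dy, dz, wx, wy, wz, claw, ...]. A call has 1 to 20 rows; each row is the pose to reach, as a shift and turn from the pose commanded when the call began, along the tool's axes at that moment; what a row does not reach only later rows make up. A row lasts 1/10 s, in which the tool goes at most 50 mm and 8.59 degrees, less where a joint would pass 70% of its speed; a pose out of reach is approached as far as the arm can. A call with a gripper value outside its range is refused whole. The fingers move at their own pace and stop on an object; the grip force is fixed at half the most. Time passes only in rows, so rows that repeat a pose let the fingers close. It gives the time, the measured TCP pose, the force, the opening and the grip force at its end, in the units of the state.
- ctrl.get_obs(): the state, without advancing time (a new reading comes with each control period).
- ctrl.camera(name): name is "scene" or "top"; returns the picture (420x560x3 uint8, red, green, blue); there is no depth.
- ctrl.camera_params(name): a dict with "vertical_fov" (degrees; the focal length in pixels is half the picture's height over the tangent of half this angle, whatever the lens; pixels are square), "cx", "cy" (the principal point, pixels), "cam_to_world" (4x4, takes a point from camera to world coordinates). Camera axes: x right, y down, z forward; pixel columns grow to the right and rows downward; lengths in m; the calibration is good to about 2 mm. A picture is of the moment at which its call begins. camera_params takes no time and is no camera call.
- ctrl.hand_in(): hands the job in; it is judged then, once.
The state is a dict: "time_s": time; "q": joint angles; "dq": joint speeds; "joint_efforts": joint torques, N m; "eef_pos": TCP position; "eef_rot": TCP orientation; "wrist_force": force on the tool from outside, world axes, zero at the start; "torque": the same for the moment, N m; "opening": opening from 0.0 (shut) to 1.0 (fully open); "grasp_force": force on a finger pad.
Only numpy, scipy, OpenCV 4.12 (cv2) and the standard library are available. Lean on these libraries where they do the work, as an engineer would, in place of code of your own. Each camera call takes 0.05 s, during which the arm holds its last target. There are 200 camera calls.

## Working session

There is one attempt and no reset: what is moved stays moved. The work goes in short steps, Python scripts to look and compute and a tool call to move; the robot and the scene stay as the last step left them, time stands still between calls to the robot, and variables do not carry over. Pictures are saved under pics/ and viewed, at most 10 in all, crops included, and the job is handed in when it is done.

Besides the shell and the picture viewer there is one more tool, called after ">>>" as name(argument=value, ...) on one line, values as JSON. carry_out: Moves the arm, as the interface text tells. Its arguments: {"type":"object","properties":{"steps":{"type":"array"}},"required":["steps"]}

```bash
mkdir -p pics; cat > h.py <<'E'
import numpy as np, cv2
from bench import ctrl
def snap(n,f):
    im=ctrl.camera(n); cv2.imwrite('pics/'+f,im[:,:,::-1]); return im
def K(n):
    p=ctrl.camera_params(n); f=210/np.tan(np.radians(p['vertical_fov'])/2); return f,p['cx'],p['cy'],np.array(p['cam_to_world'])
def ray(n,u,v):
    f,cx,cy,T=K(n); d=T[:3,:3]@np.array([(u-cx)/f,(v-cy)/f,1]); return T[:3,3],d/np.linalg.norm(d)
def atz(n,u,v,z):
    o,d=ray(n,u,v); return o+d*(z-o[2])/d[2]
def tri(a,b):
    (o,d),(p,e)=ray(*a),ray(*b); s=np.linalg.lstsq(np.c_[d,-e],p-o,rcond=None)[0]
    A,B=o+d*s[0],p+e*s[1]; return (A+B)/2,np.linalg.norm(A-B)
def proj(n,P):
    f,cx,cy,T=K(n); c=T[:3,:3].T@(np.array(P)-T[:3,3]); return cx+f*c[0]/c[2],cy+f*c[1]/c[2]
E
python3 - <<'E'
from h import *
for n in('scene','top'):
    snap(n,n+'0.png'); print(n,ctrl.camera_params(n))
o=ctrl.get_obs();print(o)
E
```

```text
scene {'vertical_fov': 46.53304750583639, 'cx': 267.71078106733427, 'cy': 204.2917754916008, 'cam_to_world': array([[-0.79768334,  0.3398389 , -0.49820759,  1.04045431],
       [ 0.60259181,  0.41602583, -0.68103276,  0.71065243],
       [-0.02417419, -0.84346431, -0.53664101,  0.5762981 ],
       [ 0.        ,  0.        ,  0.        ,  1.        ]])}
top {'vertical_fov': 53.13390401342678, 'cx': 281.6588852368313, 'cy': 215.73597264365435, 'cam_to_world': array([[ 1.30365727e-04, -9.91492285e-01,  1.30165401e-01,
         4.48667759e-01],
       [-9.99999990e-01, -1.23419078e-04,  6.14346274e-05,
         7.52230159e-02],
       [-4.48470654e-05, -1.30165408e-01, -9.91492292e-01,
         9.70687859e-01],
       [ 0.00000000e+00,  0.00000000e+00,  0.00000000e+00,
         1.00000000e+00]])}
{'time_s': 0.1, 'q': array([ 1.08771139e+00,  1.81485108e-01,  1.60789826e+00, -1.15772178e-05,
        1.35381142e+00, -2.06315586e-01]), 'dq': array([ 8.95878846e-05, -2.08493480e-03, -6.52638474e-04, -5.04637619e-04,
        4.27895574e-06, -3.23615739e-04]), 'joint_efforts': array([ 7.21624838e-04, -4.45878446e+01, -3.52238166e+01, -2.94423244e-04,
        4.13325266e-03, -2.66706559e-05]), 'eef_pos': array([0.15693109, 0.55277228, 0.30306854]), 'eef_rot': array([-2.65372961e-04,  1.37942131e-01,  9.90439966e-01, -7.55855920e-04]), 'wrist_force': array([ 0.44036838, -0.21155353, -0.84993138]), 'torque': array([-0.02786711,  0.03001853, -0.00628534]), 'grasp_force': 0.0, 'opening': 0.9965488097528892}
```

View pics/scene0.png

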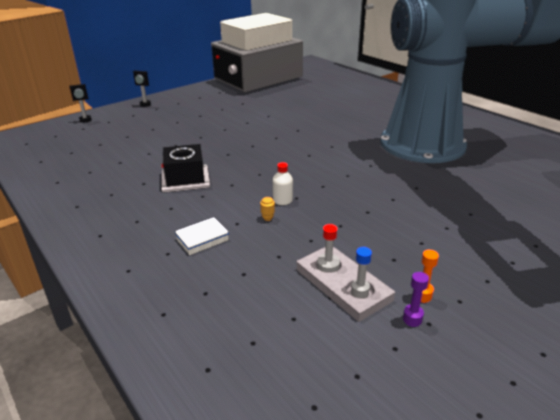

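View pics/top0.png

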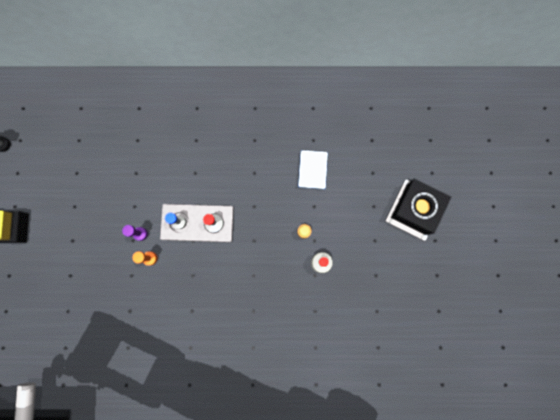

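The scene view shows the blue cap at about (364,256) and the bore ring at (183,153). In the top view they are at (172,218) and (425,206). The red cap is the right-hand neighbour of the blue one in the rack.

```bash
cat > m.py <<'E'
from h import *
def blob(im,mask,c,r=30):
    m=np.zeros(mask.shape,bool); y,x=c[1],c[0]; m[max(0,y-r):y+r,max(0,x-r):x+r]=1
    n,l,s,ce=cv2.connectedComponentsWithStats((mask&m).astype(np.uint8)); i=1+np.argmax(s[1:,4]); return ce[i],s[i],l==i
S=cv2.imread('pics/scene0.png').astype(int);T=cv2.imread('pics/top0.png').astype(int)
bl=lambda I:(I[:,:,0]>110)&(I[:,:,0]>I[:,:,2]+70)
cs,ss,_=blob(S,bl(S),(364,256));ct,st,_=blob(T,bl(T),(172,218))
print(cs,ss,ct,st); print('cap mid',tri(('scene',*cs),('top',*ct)),'top-view at .098',atz('top',*ct,.098))
rd=lambda I:(I[:,:,2]>110)&(I[:,:,2]>I[:,:,0]+70)&(I[:,:,2]>I[:,:,1]+70)
print('red',tri(('scene',*blob(S,rd(S),(330,232),14)[0]),('top',*blob(T,rd(T),(209,220),14)[0])))
E
python3 - <<'E'
from m import *
for n,I,c,f in(('scene',S,(183,158),30),('top',T,(420,208),40)):
    k=I[c[1]-f:c[1]+f,c[0]-f:c[0]+f].astype(np.uint8)
    cv2.imwrite(f'pics/c_{n}.png',cv2.resize(k,(400,400),interpolation=cv2.INTER_CUBIC))
a=cv2.imread('pics/c_scene.png');b=cv2.imread('pics/c_top.png');cv2.imwrite('pics/c.png',np.hstack([a,b]))
E
```

```text
[363.50854701 254.58547009] [356 246  16  18 234] [170.35185185 217.88888889] [165 213  12  11 108]
cap mid (array([0.56043579, 0.30945424, 0.09064853]), np.float64(0.0024811329794730474)) top-view at .098 [0.55865936 0.30840316 0.098     ]
red (array([0.55793568, 0.22936354, 0.09028189]), np.float64(0.0023258291205139037))
```

View pics/c.png

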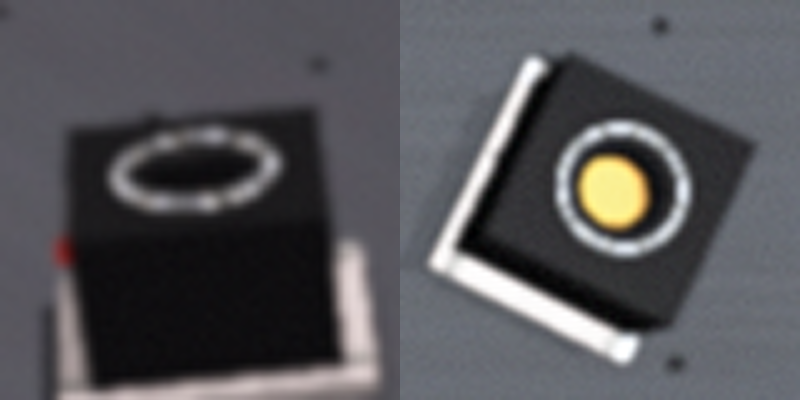

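Both caps triangulate to sensible heights: 90 mm, against an expected 89 mm, with 80 mm spacing. Next I'll fit the bore ring and work out the move.

```bash
cat >> h.py <<'E'
from scipy.spatial.transform import Rotation as Ro
def rel(P):  # world target TCP -> tool-frame shift
    o=ctrl.get_obs(); q=o['eef_rot']; R=Ro.from_quat([*q[1:],q[0]]); return R.inv().apply(np.array(P)-o['eef_pos']).round(4)
E
python3 - <<'E'
from m import *
R={}
for n,I,c in(('scene',S,(183,153)),('top',T,(424,206))):
    r=20; g=I.sum(2)/3; k=(g>95)&((I.max(2)-I.min(2))<45)
    m=np.zeros(k.shape,np.uint8); m[c[1]-(9 if n=='scene' else 16):c[1]+(9 if n=='scene' else 16),c[0]-16:c[0]+16]=1
    m&=k.astype(np.uint8); ct,_=cv2.findContours(m,cv2.RETR_EXTERNAL,cv2.CHAIN_APPROX_NONE)
    ct=max(ct,key=len); e=cv2.fitEllipse(ct); print(n,e,len(ct)); R[n]=e[0]
P=tri(('scene',*R['scene']),('top',*R['top'])); print('mouth',P, 'top@.07',atz('top',*R['top'],.07),'scene@.07',atz('scene',*R['scene'],.07))
print('pad pix->',[atz('top',422.2,206,z).round(4) for z in(.04,.057)])
print('cap@.089',atz('top',*(170.35,217.89),.089),atz('scene',363.5,254.6,.089))
print(rel([.560,.3095,.20]))
E
```

```text
[363.50854701 254.58547009] [356 246  16  18 234] [170.35185185 217.88888889] [165 213  12  11 108]
cap mid (array([0.56043579, 0.30945424, 0.09064853]), np.float64(0.0024811329794730474)) top-view at .098 [0.55865936 0.30840316 0.098     ]
red (array([0.55793568, 0.22936354, 0.09028189]), np.float64(0.0023258291205139037))
scene ((181.85723876953125, 153.06118774414062), (11.07809829711914, 24.451061248779297), 83.61536407470703) 54
top ((424.0181579589844, 205.335205078125), (26.007423400878906, 27.242216110229492), 142.70033264160156) 76
mouth (array([ 0.59093899, -0.23454097,  0.07023777]), np.float64(0.0030244344235812247)) top@.07 [ 0.58971496 -0.23365178  0.07      ] scene@.07 [ 0.59150489 -0.23666627  0.07      ]
pad pix-> [array([ 0.5929, -0.2398,  0.04  ]), array([ 0.5903, -0.234 ,  0.057 ])]
cap@.089 [0.55979133 0.31081177 0.089     ] [0.55983721 0.30733164 0.089     ]
[-0.4542 -0.1237  0.1031]
```

>>> carry_out(steps=[-0.454,-0.124,0.08,0,0,1.294,0.7,-0.454,-0.124,0.08,0,0,1.294,0.7,-0.454,-0.124,0.08,0,0,1.294,0.7,-0.454,-0.124,0.08,0,0,1.294,0.7,-0.454,-0.124,0.08,0,0,1.294,0.7,-0.454,-0.124,0.08,0,0,1.294,0.7,-0.454,-0.124,0.08,0,0,1.294,0.7,-0.454,-0.124,0.08,0,0,1.294,0.7,-0.454,-0.124,0.08,0,0,1.294,0.7,-0.454,-0.124,0.08,0,0,1.294,0.7,-0.454,-0.124,0.08,0,0,1.294,0.7,-0.454,-0.124,0.08,0,0,1.294,0.7,-0.454,-0.124,0.08,0,0,1.294,0.7,-0.454,-0.124,0.08,0,0,1.294,0.7,-0.454,-0.124,0.08,0,0,1.294,0.7,-0.454,-0.124,0.08,0,0,1.294,0.7])

```text
time_s: 1.7
eef_pos: [0.5594, 0.3105, 0.2243]
eef_rot: [0.0, 0.707, 0.708, 0.0]
wrist_force: [-0.7, 0.0, -0.4]
opening: 0.7
grasp_force: 0.0
```

>>> carry_out(steps=[-0.001,0.001,0.04,0,0,0,0.7,-0.001,0.001,0.065,0,0,0,0.7,-0.001,0.001,0.083,0,0,0,0.7,-0.001,0.001,0.083,0,0,0,0.7,-0.001,0.001,0.083,0,0,0,0.7])

```text
time_s: 2.2
eef_pos: [0.5609, 0.309, 0.1412]
eef_rot: [-0.0, 0.707, 0.707, -0.0]
wrist_force: [1.1, -0.0, 1.0]
opening: 0.703
grasp_force: 0.0
```

```bash
python3 -c "
from h import *
S=snap('scene','s1.png');T=snap('top','t1.png')
a=cv2.resize(S[170:330,270:430],(400,400),interpolation=2);b=cv2.resize(T[140:300,90:250],(400,400),interpolation=2)
cv2.imwrite('pics/g1.png',np.hstack([a,b])[:,:,::-1])"
```

```text
(no output)
```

View pics/g1.png

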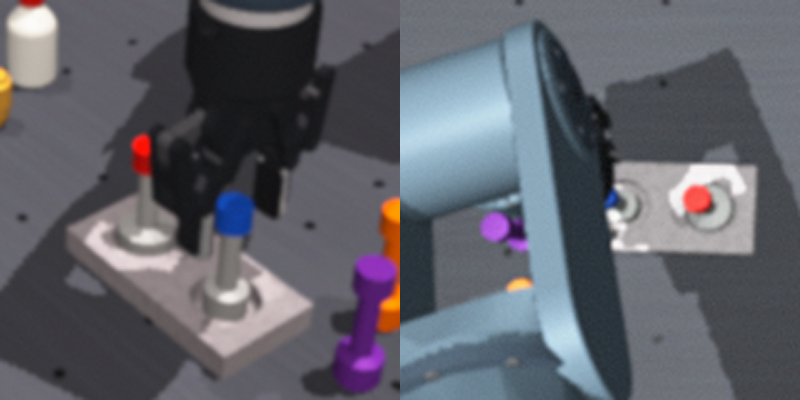

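The scene crop shows the fingers either side of the cap. The cap, at (235,213) in the crop, may lie toward the camera, so I'll check by projection.

```bash
python3 -c "
from h import *
p=ctrl.get_obs()['eef_pos'];print(p)
c=lambda P:((np.array(proj('scene',P))-[270,170])*2.5).round(0)
for z in(.068,.077,.089,.098):print(z,c([p[0],p[1],z]))
for s in(-.03,.03):
  for w in(-.011,.011):print(s,w,c([p[0]+s,p[1]+w,.077]))
print('foot top edge',c([.560,.3095,.006]))
"
```

```text
[0.56182491 0.30926897 0.14263248]
0.068 [231. 240.]
0.077 [232. 229.]
0.089 [234. 214.]
0.098 [235. 203.]
-0.03 -0.011 [252. 203.]
-0.03 0.011 [277. 219.]
0.03 -0.011 [186. 239.]
0.03 0.011 [211. 257.]
foot top edge [226. 311.]
```

The TCP axis projects onto the seen cap, so I'll close the fingers.

>>> carry_out(steps=[0,0,0,0,0,0,0,0,0,0,0,0,0,0,0,0,0,0,0,0,0,0,0,0,0,0,0,0,0,0,0,0,0,0,0,0,0,0,0,0,0,0,0,0,0,0,0,0,0,0,0,0,0,0,0,0])

```text
time_s: 3.1
eef_pos: [0.5615, 0.309, 0.142]
eef_rot: [0.0, 0.707, 0.707, 0.001]
wrist_force: [-1.1, -0.7, 6.6]
opening: 0.26
grasp_force: 58.6
```

>>> carry_out(steps=[0,0,-0.03,0,0,0,0,0,0,-0.07,0,0,0,0,0,0,-0.11,0,0,0,0,-0.02,0.001,-0.12,0,0,0,0,-0.055,0.003,-0.12,0,0,0,0,-0.09,0.005,-0.12,0,0,0,0,-0.13,0.007,-0.12,0,0,0,0,-0.17,0.009,-0.12,0,0,0,0,-0.21,0.011,-0.12,0,0,0,0,-0.25,0.013,-0.12,0,0,0,0,-0.29,0.015,-0.12,0,0,0,0,-0.33,0.017,-0.12,0,0,0,0,-0.37,0.02,-0.12,0,0,0,0,-0.41,0.023,-0.12,0,0,0,0,-0.45,0.025,-0.12,0,0,0,0,-0.48,0.027,-0.12,0,0,0,0,-0.51,0.028,-0.12,0,0,0,0,-0.53,0.029,-0.12,0,0,0,0,-0.54,0.029,-0.12,0,0,0,0,-0.544,0.029,-0.12,0,0,0,0])

```text
time_s: 5.1
eef_pos: [0.5898, -0.2357, 0.2605]
eef_rot: [-0.0, 0.707, 0.707, 0.0]
wrist_force: [0.3, 0.7, -1.8]
opening: 0.264
grasp_force: 58.9
```

>>> carry_out(steps=[0,0,0.02,0,0,0,0,0,0,0.03,0,0,0,0,0,0,0.03,0,0,0,0,0,0,0.03,0,0,0,0])

```text
time_s: 5.5
eef_pos: [0.59, -0.2343, 0.2309]
eef_rot: [-0.0, 0.707, 0.707, -0.0]
wrist_force: [-0.1, 0.0, -1.5]
opening: 0.258
grasp_force: 58.9
```

```bash
python3 -c "
from h import *
o=ctrl.get_obs();print(o['eef_pos'],o['wrist_force'])
S=snap('scene','s2.png');T=snap('top','t2.png')
a=cv2.resize(S[90:210,130:250],(400,400),interpolation=2);b=cv2.resize(T[146:266,364:484],(400,400),interpolation=2)
cv2.imwrite('pics/g2.png',np.hstack([a,b])[:,:,::-1])
c=lambda P:((np.array(proj('scene',P))-[130,90])*3.333).round(0)
p=o['eef_pos'];b=p[2]-.136
for h in(0,.011,.022,.049,.074):print(h,c([p[0],p[1],b+h]))
print('mouth',c([.591,-.2345,.07]))
"
```

```text
[ 0.59002666 -0.23433416  0.2308651 ] [-0.0685418   0.02943946 -1.52517566]
0 [172. 178.]
0.011 [170. 164.]
0.022 [168. 149.]
0.049 [163. 112.]
0.074 [159.  77.]
mouth [175. 211.]
```

View pics/g2.png

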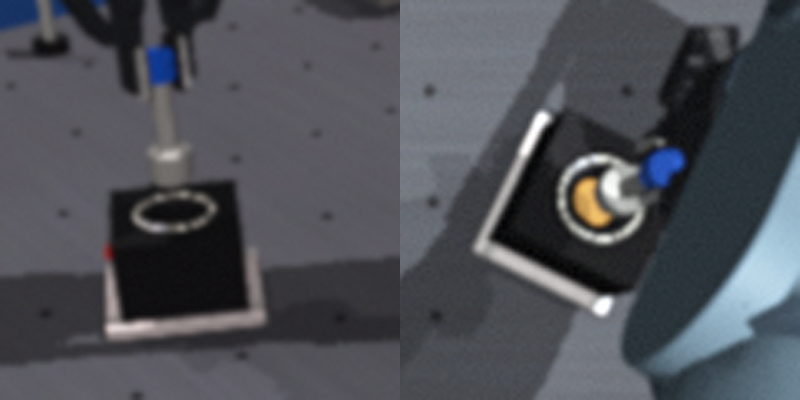

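The foot is seen at crop (170,165), matching the prediction, and the ring is at (174,211), within 1 px of the computed mouth. I'll descend gently.

>>> carry_out(steps=[-0.0005,0.001,0.006,0,0,0,0,-0.0005,0.001,0.012,0,0,0,0,-0.0005,0.001,0.018,0,0,0,0,-0.0005,0.001,0.022,0,0,0,0,-0.0005,0.001,0.025,0,0,0,0,-0.0005,0.001,0.028,0,0,0,0,-0.0005,0.001,0.031,0,0,0,0,-0.0005,0.001,0.031,0,0,0,0])

```text
time_s: 6.4
eef_pos: [0.5908, -0.2357, 0.1994]
eef_rot: [-0.0, 0.707, 0.707, -0.0]
wrist_force: [0.4, -1.0, -1.0]
opening: 0.261
grasp_force: 58.9
```

>>> carry_out(steps=[0,0,0.001,0,0,0,0,0,0,0.002,0,0,0,0,0,0,0.003,0,0,0,0,0,0,0.004,0,0,0,0,0,0,0.005,0,0,0,0,0,0,0.005,0,0,0,0])

```text
time_s: 7.0
eef_pos: [0.5909, -0.2357, 0.1947]
eef_rot: [-0.0, 0.707, 0.707, -0.0]
wrist_force: [0.0, -0.3, -1.6]
opening: 0.263
grasp_force: 58.9
```

>>> carry_out(steps=[0,0,0.001,0,0,0,0,0,0,0.002,0,0,0,0,0,0,0.003,0,0,0,0,0,0,0.004,0,0,0,0,0,0,0.005,0,0,0,0,0,0,0.005,0,0,0,0])

```text
time_s: 7.6
eef_pos: [0.5909, -0.2357, 0.1897]
eef_rot: [-0.0, 0.707, 0.707, -0.0]
wrist_force: [-0.5, -0.0, -1.0]
opening: 0.257
grasp_force: 58.9
```

>>> carry_out(steps=[0,0,0.001,0,0,0,0,0,0,0.002,0,0,0,0,0,0,0.003,0,0,0,0,0,0,0.004,0,0,0,0,0,0,0.004,0,0,0,0])

```text
time_s: 8.1
eef_pos: [0.5911, -0.2358, 0.1861]
eef_rot: [0.0, 0.707, 0.707, 0.0]
wrist_force: [-0.1, 0.0, 2.2]
opening: 0.258
grasp_force: 59.3
```

Contact with the pad comes at about 20 mm below the mouth, with side forces near zero. I'll now press in small steps.

>>> carry_out(steps=[0,0,0.001,0,0,0,0,0,0,0.002,0,0,0,0,0,0,0.003,0,0,0,0,0,0,0.004,0,0,0,0,0,0,0.005,0,0,0,0,0,0,0.006,0,0,0,0,0,0,0.006,0,0,0,0])

```text
time_s: 8.8
eef_pos: [0.5911, -0.2359, 0.1802]
eef_rot: [0.0, 0.707, 0.707, 0.0]
wrist_force: [0.3, -0.5, 4.5]
opening: 0.262
grasp_force: 59.7
```

>>> carry_out(steps=[0,0,0.0005,0,0,0,0,0,0,0.001,0,0,0,0,0,0,0.0015,0,0,0,0,0,0,0.002,0,0,0,0,0,0,0.0025,0,0,0,0,0,0,0.003,0,0,0,0,0,0,0.003,0,0,0,0])

```text
time_s: 9.5
eef_pos: [0.5912, -0.2359, 0.1776]
eef_rot: [0.0, 0.707, 0.707, 0.0]
wrist_force: [-0.4, 0.0, 6.3]
opening: 0.262
grasp_force: 59.8
```

>>> carry_out(steps=[0,0,0.0005,0,0,0,0,0,0,0.001,0,0,0,0,0,0,0.0015,0,0,0,0,0,0,0.002,0,0,0,0,0,0,0.0025,0,0,0,0,0,0,0.003,0,0,0,0,0,0,0.0035,0,0,0,0,0,0,0.004,0,0,0,0,0,0,0.004,0,0,0,0])

```text
time_s: 10.4
eef_pos: [0.5913, -0.236, 0.174]
eef_rot: [0.001, 0.707, 0.707, 0.0]
wrist_force: [-1.3, 0.3, 8.0]
opening: 0.26
grasp_force: 60.0
```

>>> carry_out(steps=[0,0,0.0005,0,0,0,0,0,0,0.001,0,0,0,0,0,0,0.0015,0,0,0,0,0,0,0.0015,0,0,0,0])

```text
time_s: 10.8
eef_pos: [0.5913, -0.2361, 0.1726]
eef_rot: [0.001, 0.707, 0.707, 0.0]
wrist_force: [-1.3, 1.5, 9.2]
opening: 0.262
grasp_force: 60.0
```

>>> carry_out(steps=[0,0,0.0005,0,0,0,0,0,0,0.001,0,0,0,0,0,0,0.001,0,0,0,0])

```text
time_s: 11.1
eef_pos: [0.5913, -0.2361, 0.1716]
eef_rot: [0.001, 0.707, 0.707, 0.0]
wrist_force: [-1.6, 0.0, 9.3]
opening: 0.259
grasp_force: 60.0
```

>>> carry_out(steps=[0,0,0.0005,0,0,0,0,0,0,0.001,0,0,0,0,0,0,0.001,0,0,0,0])

```text
time_s: 11.4
eef_pos: [0.5914, -0.2361, 0.1706]
eef_rot: [0.001, 0.707, 0.707, 0.0]
wrist_force: [-1.5, 1.0, 8.9]
opening: 0.264
grasp_force: 60.1
```

>>> carry_out(steps=[0,0,0.0005,0,0,0,0,0,0,0.001,0,0,0,0,0,0,0.001,0,0,0,0])

```text
time_s: 11.7
eef_pos: [0.5914, -0.2361, 0.1697]
eef_rot: [0.001, 0.707, 0.707, 0.0]
wrist_force: [-2.1, 0.6, 10.6]
opening: 0.258
grasp_force: 60.1
```

>>> carry_out(steps=[0,0,0.0003,0,0,0,0,0,0,0.0006,0,0,0,0,0,0,0.0006,0,0,0,0])

```text
time_s: 12.0
eef_pos: [0.5915, -0.2362, 0.1696]
eef_rot: [0.001, 0.707, 0.707, 0.0]
wrist_force: [-2.3, 0.0, 12.3]
opening: 0.26
grasp_force: 60.3
```

>>> carry_out(steps=[0,0,0.0002,0,0,0,0,0,0,0.0004,0,0,0,0,0,0,0.0004,0,0,0,0])

```text
time_s: 12.3
eef_pos: [0.5917, -0.2363, 0.1696]
eef_rot: [0.001, 0.707, 0.707, 0.0]
wrist_force: [-2.8, 0.1, 14.0]
opening: 0.257
grasp_force: 60.5
```

>>> carry_out(steps=[0,0,0.0003,0,0,0,0,0,0,0.0006,0,0,0,0,0,0,0.0009,0,0,0,0,0,0,0.0009,0,0,0,0])

```text
time_s: 12.7
eef_pos: [0.5919, -0.2366, 0.1695]
eef_rot: [0.002, 0.707, 0.707, 0.0]
wrist_force: [-4.2, 0.9, 18.5]
opening: 0.258
grasp_force: 60.9
```

>>> carry_out(steps=[0,0,0.0003,0,0,0,0,0,0,0.0004,0,0,0,0,0,0,0.0004,0,0,0,0,0,0,0.0004,0,0,0,0,0,0,0.0004,0,0,0,0,0,0,0.0004,0,0,0,0,0,0,0.0004,0,0,0,0,0,0,0.0004,0,0,0,0,0,0,0.0004,0,0,0,0])

```text
time_s: 13.6
eef_pos: [0.592, -0.2366, 0.1695]
eef_rot: [0.002, 0.707, 0.707, 0.0]
wrist_force: [-4.2, 1.4, 19.2]
opening: 0.259
grasp_force: 61.0
```

>>> carry_out(steps=[0,0,-0.001,0,0,0,0,0,0,-0.002,0,0,0,0,0,0,-0.003,0,0,0,0,0,0,-0.0045,0,0,0,0,0,0,-0.006,0,0,0,0,0,0,-0.0075,0,0,0,0,0,0,-0.009,0,0,0,0,0,0,-0.0105,0,0,0,0,0,0,-0.0105,0,0,0,0])

```text
time_s: 14.5
eef_pos: [0.591, -0.2357, 0.1766]
eef_rot: [-0.0, 0.707, 0.707, -0.0]
wrist_force: [0.3, 0.1, 2.1]
opening: 0.254
grasp_force: 59.3
```

>>> carry_out(steps=[0,0,-0.0007,0,0,0,0,0,0,-0.0014,0,0,0,0,0,0,-0.0014,0,0,0,0])

```text
time_s: 14.8
eef_pos: [0.5908, -0.2356, 0.1777]
eef_rot: [-0.0, 0.707, 0.707, -0.0]
wrist_force: [0.2, 0.6, 2.1]
opening: 0.259
grasp_force: 59.3
```

>>> carry_out(steps=[0,0,0,0,0,0,0.32,0,0,0,0,0,0,0.4,0,0,0,0,0,0,0.5,0,0,0,0,0,0,0.6,0,0,0,0,0,0,0.7,0,0,0,0,0,0,0.7,0,0,0,0,0,0,0.7])

```text
time_s: 15.5
eef_pos: [0.591, -0.2357, 0.178]
eef_rot: [0.0, 0.707, 0.707, -0.0]
wrist_force: [-0.8, -0.0, -0.2]
opening: 0.702
grasp_force: 0.0
```

>>> carry_out(steps=[0,0,-0.02,0,0,0,0.7,0,0,-0.05,0,0,0,0.7,0,0,-0.09,0,0,0,0.7,-0.03,0,-0.13,0,0,0,0.7,-0.06,0,-0.15,0,0,0,0.7,-0.1,-0.03,-0.15,0,0,0,0.7,-0.12,-0.05,-0.15,0,0,0,0.7,-0.12,-0.05,-0.15,0,0,0,0.7,-0.12,-0.05,-0.15,0,0,0,0.7])

```text
time_s: 16.4
eef_pos: [0.5406, -0.356, 0.3279]
eef_rot: [-0.0, 0.708, 0.707, 0.0]
wrist_force: [0.4, -0.7, -0.1]
opening: 0.701
grasp_force: 0.0
```

```bash
python3 -c "
from h import *
S=snap('scene','s3.png');T=snap('top','t3.png')
a=cv2.resize(S[90:210,130:250],(400,400),interpolation=2);b=cv2.resize(T[146:266,364:484],(400,400),interpolation=2)
cv2.imwrite('pics/g3.png',np.hstack([a,b])[:,:,::-1])
c=lambda P:((np.array(proj('scene',P))-[130,90])*3.333).round(0)
for f in(.0335,.0415):print(f,'cap top',c([.591,-.235,f+.092]),'cap bottom',c([.591,-.235,f+.074]))
"
```

```text
0.0335 cap top [165. 138.] cap bottom [168. 162.]
0.0415 cap top [164. 127.] cap bottom [167. 151.]
```

View pics/g3.png

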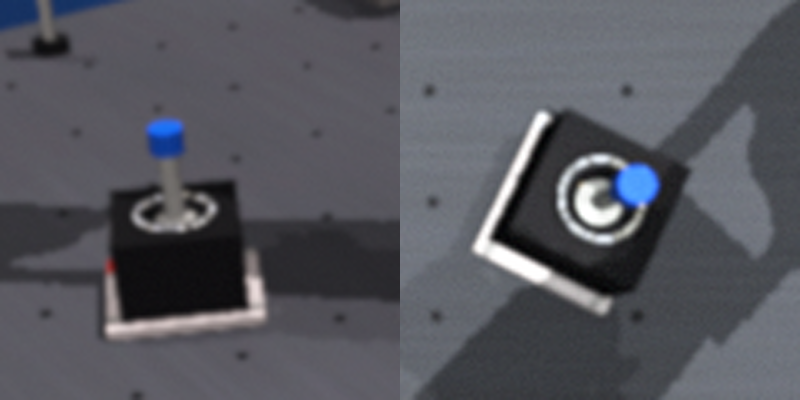

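The cap top is at (165,126), matching the sprung-up prediction of (164,127). The plunger stands upright in the bore, and the red pointer has gone down from row 253 to about 266.

```bash
python3 -c "
from bench import ctrl
print(ctrl.hand_in())"
```

```text
the job is handed in; nothing more can be done
None
```

The job is handed in (no verdict was returned): the blue plunger was pressed to the solid end stop and held there for about 0.9 s at roughly 20 N on the pad (18.5–19.2 N at the wrist plus its weight). It then sprang back and was left upright in the bore; the bystanders were never touched, though I did not re-measure their positions.

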